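# Clear the bench slicer under its locked stop

### The arm

A 6-joint arm with a two-finger parallel gripper is mounted at the origin on a cart in front of the work surface, level with it; the furniture and walls round the work are solid. World frame = base frame: x ahead of the robot, y to its left, z up, the work surface at z = 0. Lengths are in m, angles in rad, forces in N, time in s.
With the tool pointing down it reaches from about 0.375 to 0.9 m from the base axis. Payload 3.1 kg.
Tool frame: the origin (TCP) lies on the mounting face of the last link; the fingertips stand 182 mm ahead of it and the grasp point (between the pads) lies 164 mm ahead of it; z points along the fingers, y is the line along which they close (so a half turn about z gives the same grasp; the last joint's range is limited). The gripper opens to 87 mm and grips with 3 to 60 N. Pads are 19 mm wide; open, the fingers measure 117 mm over their backs; the gripper's body (75 mm by 190 mm) begins 51 mm behind the grasp point.
Start: joints at [-1.331, 0.527, 1.433, -0, 1.181, -0.178], TCP at [0.254, -0.571, 0.405] pointing down, gripper open.
Joint ranges: [-3.08, 3.08], [-0.75, 2.2], [0.22, 2.44], [-1.43, 4.57], [0, 2.65], [-2.85, 2.85]. Speed limits (rad/s): [2.79, 2.79, 3.14, 3.14, 3.14, 3.14].

### API

Orientations are given as a rotation vector (axis times angle).
In Python, from cell import robot, optics, spotter gives the robot as it stands.
- The arm moves only by the shell command python3 -m creep 'ROWS' [FORCE]. ROWS is JSON, a list of rows, each a list of 5 numbers: the shift along the tool's x, y, z in mm, then the turn about the tool's z in rad, then the finger opening in mm, from 0 to 87. In form: [[x, y, z, spin, grip], ...]. A call has exactly 8 rows; each row shifts and turns the commanded pose from where the row before left it, along the tool's axes as they then stand; what a row does not reach is not made up. A row lasts 1/12 s, in which the tool goes at most 41.7 mm and 7.16 degrees, less where a joint would pass 70% of its speed; a pose out of reach is approached as far as the arm can. A call with a gripper value outside its range is refused whole. The fingers move at their own pace and stop on an object; FORCE is the grip in N (left out, the last holds). Time passes only in rows, so rows that do not move let the fingers close, or fill a call up. It gives the time, the measured TCP pose, the force, the opening and the grip force at its end, in the units of the state.
- robot.sense(): the state, without advancing time (a new reading comes with each control period).
- optics.get_image(name): name is "side" or "top"; returns the picture (480x640x3 uint8, red, green, blue); there is no depth.
- optics.camera_model(name): a dict with "fx", "fy", "cx", "cy" (pixels), "k1" (the pictures are not rectified: a ray, as slopes to the right and down, at radius r is drawn at 1 + k1 r^2 times it, then the intrinsics apply), "R" (3x3) and "t" (3): a world point X has camera coordinates R X + t. Camera axes: x right, y down, z forward; pixel columns grow to the right and rows downward; lengths in m; the calibration is good to about 2 mm. A picture is of the moment at which its call begins. camera_model takes no time and is no camera call.
- robot.job_done(): hands the job in; it is judged then, once.
Trained networks look in the newest picture that a camera, given by its name, has taken for a name from the list of things; names that differ only in an ending like _2 or _b are one class to them, and where a whole thing is asked for, a point or a joint stands for the part that bears it (a point fixed in the world has none). Each returns a list of dicts, best first, with "score" (0 to 1); they miss things now and then, are a little off and sometimes report something else, mostly with a low value. They report only what shows in the picture. A call takes as long as a camera call.
- spotter.find_in(camera, thing): "centre" ([column, row] in pixels, amid what is visible of it).
- spotter.silhouettes(camera, thing): "pixels" (480x640 bool, what is visible of it) and "centre" ([column, row] in pixels, amid what is visible of it).
- spotter.place_of(camera, thing): "centre" ([column, row] in pixels: a listed point, or the origin of a listed thing).
The state is a dict: "t": time; "qpos": joint angles; "qd": joint speeds; "joint_efforts": joint torques, N m; "tool_pos": TCP position; "ee_rot": TCP orientation; "ft_force": force on the tool from outside, world axes, zero at the start; "torque": the same for the moment, N m; "finger_gap": finger opening in m; "gripper_force": force on a finger pad.
Only numpy, scipy, OpenCV 4.12 (cv2) and the standard library are available. Lean on these libraries where they do the work, as an engineer would, in place of code of your own. Each camera call takes 0.05 s, during which the arm holds its last target. There are 200 camera calls.

### The job

A lime has been left in the well of the bench vegetable slicer. Press the slicer's mushroom stop down until it locks, and with it locked take the lime out and put it in the clear bowl on the hob, then put the cover plate over the well and press it down until it snaps in flush and level. Last, twist the stop clockwise so that it springs up again; leave everything else standing where it is.

Things in the scene. Friction and masses are not known exactly. Their poses are not given: they have to be found in the camera images.
- slicer: bench vegetable slicer, fixed: a plain metal housing 200 (x) x 180 (y) x 100 mm high on the worktop (flat deck at z 0.100). Origin: centre of its underside on the worktop; its x runs from the stop (front) to the well (rear), y to its left, z up
- well (a point): centre of the slicer's open well, at deck height, axes as the slicer's (42 mm behind its centre). The opening for the cover is 96 (x) x 128 (y) mm, lips rounded to 4 mm; a ledge 6 mm below the deck carries the cover; below it the well is 78 (x) x 112 (y) mm with a flat floor 50 mm below the deck
- catch_left (a joint): spring roller catch on the deck at the opening's +y end (its bracket 14 mm high, 34 mm long in x); m pushed outward, 0 at rest. Its roller reaches 2 mm over the cover's end: a cover laid down loosely rests on the rollers about 10 mm above the deck (or drops in at one end) and needs some 5 to 20 N more to snap past them; then they hold it down
- catch_right (a joint): the same catch at the opening's -y end
- stop_top (a point): middle of the top of the slicer's mushroom stop: a black round head 60 mm across with two raised arrows, its straight side from 22 to 7 mm below this point; 62 mm in front of the slicer's centre. Up, this point is 146 mm above the worktop; locked, about 138 mm. It goes down with the head but does not turn
- stop (a joint): how far the stop is down, m: 0 up, 0.011 bottom stop. A spring pushes it up (4 N at the top, 9 N at the bottom); a pawl adds a few N over the first 5 mm, then snaps over a pin at about 0.006 (12 N in all at most before the bottom stop); let go, it stays locked at about 0.008
- stop_head (a joint): turn of the stop's head, rad: 0 to 0.8, growing clockwise seen from above. Below 0.05 N m turns it; a spring turns it back to 0. When locked, past about 0.5 the pin clears the pawl and the head springs up once nothing holds it
- cover: loose metal cover plate for the well, 90 (x) x 124 (y) x 6 mm, 0.35 kg; its two ends are alike. Origin: middle of its underside. Along its y runs a black handle bar over the middle, 12 mm wide, 76 mm long, 21 to 33 mm above the underside, on two posts. It starts flat on the worktop; seated, its top is flush with the deck, its origin 6 mm below point well
- lime_centre (a point): centre of the lime (green, 60 mm long, 48 mm thick, 0.06 kg), which starts on the floor of the well with its long x axis roughly along the slicer's x; its top is then just under the deck, too high for the cover to seat
- lime: the lime; origin on its surface, 24 mm from its centre, turning with it; x is its long axis
- bowl: clear mixing bowl, fixed on the hob's pan supports: 220 mm across the rim, 90 mm high, foot 96 mm across. Origin: centre of its underside, 40 mm above the worktop; rim at z 0.130, wall about 5 mm
- tomato_tin: round food tin, 57 mm across, 72 mm high, a bystander; origin at the centre of its underside
- salt_shaker: salt shaker, 44 mm across, 90 mm high, a bystander; origin at the centre of its underside
- garlic_a: garlic bulb, 56 mm, a bystander; origin at the centre of its underside
- garlic_b: garlic bulb, 60 mm, a bystander; origin at the centre of its underside
- jam_jar: jam jar, 62 mm across, 90 mm high, a bystander; origin at the centre of its underside
- pepper_mill: wooden pepper mill, 58 mm across, 170 mm high, a bystander; origin at the centre of its underside
- honey_jar: honey jar, 63 mm across, 103 mm high, a bystander; origin at the centre of its underside
- peanut_jar: jar with a black lid, 68 mm across, 87 mm high, a bystander; origin at the centre of its underside

How it is judged:
On the way, in this order (a step that is already met when the one before it is completed fails the run):
1. the stop is locked down by itself (over 6 mm, fingers off it) (value of joint stop above 0.006 m and contact force between the fingers and stop below 0.2 N), for 0.2 s.
2. with the stop still locked, the lime lies in the bowl, let go (value of joint stop above 0.006 m and horizontal distance between lime_centre and bowl below 0.085 m and height (world z) of lime_centre between 0.05 and 0.14 m and contact force between the fingers and lime below 0.2 N and linear speed of lime below 0.05 m/s), for 0.2 s.
3. with the stop still locked, the cover is snapped in flush and level (value of joint stop above 0.006 m and horizontal distance between cover and well below 0.006 m and z of cover in the frame of well between -0.008 and -0.004 m and angle between cover's own z axis and vertical below 0.03 rad and angle between the y axis of cover and the y axis of slicer, either way round below 0.08 rad), for 0.2 s.
4. the stop has sprung up, the cover still home (horizontal distance between cover and well below 0.006 m and z of cover in the frame of well between -0.008 and -0.004 m and angle between cover's own z axis and vertical below 0.03 rad and angle between the y axis of cover and the y axis of slicer, either way round below 0.08 rad and value of joint stop below 0.002 m), for 0.2 s.
At the end, for the whole second after the job is handed in: Stop fully up (within 2 mm) and turned back (0.1 rad); cover in the well, within 6 mm of its centre, flush within 2 mm, level within 0.03 rad, square within 0.08 rad; lime at rest in the bowl, within 85 mm of its axis; all let go (all of step 4 and value of joint stop_head below 0.1 rad and horizontal distance between lime_centre and bowl below 0.085 m and height (world z) of lime_centre between 0.05 and 0.14 m and contact force between the fingers and lime below 0.2 N and linear speed of lime below 0.05 m/s and linear speed of cover below 0.02 m/s); the robot touches nothing.
It fails at once if one of the other things (tins, jars, mill, shaker, garlic) is shifted by more than 40 mm (distance of any of tomato_tin, salt_shaker, garlic_a, garlic_b, jam_jar, pepper_mill, honey_jar, peanut_jar from where it was at the start of the episode above 0.04 m).
It fails at once if a tin, jar, mill or shaker is knocked over (angle between any of tomato_tin, salt_shaker, jam_jar, pepper_mill, honey_jar, peanut_jar's own z axis and vertical above 0.5 rad).
It also fails if it takes over 72 s, if anything falls off the work surface, if the arm or the gripper's body presses on something with over 40 N, if the wrist force passes 120 N, or if a joint passes its speed limit or range.

## Working session

There is one attempt and no reset: what is moved stays moved. The work goes in short steps, Python scripts to look and compute and a shell command to move; the robot and the scene stay as the last step left them, time stands still between calls to the robot, and variables do not carry over. Pictures are saved under pics/ and viewed, at most 13 in all, crops included, and the job is handed in when it is done.

```bash
ls; mkdir -p pics
cat > h.py <<'E'
import numpy as np, cv2
from scipy.spatial.transform import Rotation as Ro
from cell import robot, optics, spotter
def ray(cam,px):
    m=optics.camera_model(cam); R=np.array(m['R']); t=np.array(m['t'])
    d=np.array([(px[0]-m['cx'])/m['fx'],(px[1]-m['cy'])/m['fy']]); u=d.copy()
    for _ in range(20): u=d/(1+m['k1']*(u@u))
    return -R.T@t, R.T@np.array([u[0],u[1],1])
def at(cam,px,z):
    o,v=ray(cam,px); return o+v*(z-o[2])/v[2]
def proj(cam,X):
    m=optics.camera_model(cam); c=np.array(m['R'])@np.array(X)+np.array(m['t']); u=c[:2]/c[2]; u=u*(1+m['k1']*(u@u))
    return np.array([u[0]*m['fx']+m['cx'],u[1]*m['fy']+m['cy']])
def tri(pa,pb):
    o1,v1=ray('top',pa);o2,v2=ray('side',pb)
    A=np.stack([v1,-v2],1); s=np.linalg.lstsq(A,o2-o1,rcond=None)[0]
    a=o1+s[0]*v1;b=o2+s[1]*v2
    return (a+b)/2, np.linalg.norm(a-b)
def tool():
    s=robot.sense(); return np.array(s['tool_pos']),Ro.from_rotvec(s['ee_rot'])
def delta(P):  # grasp point to world P, in mm along tool axes
    p,R=tool(); g=p+R.apply([0,0,.164]); return R.inv().apply(np.array(P)-g)*1000
def shot(cam,name,box=None):
    im=optics.get_image(cam)
    if box: im=im[box[1]:box[3],box[0]:box[2]]; im=cv2.resize(im,None,fx=box[4],fy=box[4])
    cv2.imwrite('pics/'+name,im[:,:,::-1])
E
python3 - <<'E'
from h import *
np.set_printoptions(precision=4,suppress=True)
shot('top','t0.png');shot('side','s0.png')
for c in('top','side'):
    m=optics.camera_model(c);print(c,-np.array(m['R']).T@m['t'],m['fx'],np.array(m['R'])[2])
H=dict(stop_top=.146,well=.1,lime_centre=.074,cover=0,bowl=.04,slicer=0)
for n,z in H.items():
    q={}
    for c in('top','side'):
        r=spotter.place_of(c,n)
        for d in r[:2]: print(n,c,round(d['score'],2),np.round(d['centre'],1),at(c,d['centre'],z))
        if r:q[c]=r[0]['centre']
    if len(q)==2: print('  tri',*tri(q['top'],q['side']))
p,R=tool();print(p,R.as_matrix(),robot.sense()['t'])
E
```

```text
pics
top [0.3989 0.024  1.1974] 514.0224807780637 [ 0.196   0.0057 -0.9806]
side [ 0.5935 -0.9535  0.8469] 532.5811300098719 [ 0.0152  0.7977 -0.6028]
stop_top top 0.77 [200.6 324.6] [0.4397 0.2722 0.146 ]
stop_top side 0.82 [256.2 178.1] [0.4455 0.2768 0.146 ]
stop_top side 0.64 [373.8 285.7] [ 0.7082 -0.1633  0.146 ]
  tri [0.4428 0.2723 0.148 ] 0.006438465800699761
well top 0.98 [215.6 275.6] [0.5465 0.2538 0.1   ]
well side 0.73 [298.8 197. ] [0.5557 0.2508 0.1   ]
  tri [0.5513 0.2553 0.0962] 0.008650710399791293
lime_centre top 0.44 [282.1 176.3] [0.7783 0.1136 0.074 ]
lime_centre side 0.58 [292.1 205.7] [0.5367 0.2498 0.074 ]
  tri [0.6304 0.0751 0.2317] 0.18540011653527091
cover top 0.79 [314.4 279.7] [0.5488 0.0418 0.    ]
cover side 0.69 [297.6 278.9] [0.5496 0.0352 0.    ]
  tri [ 0.5494  0.0419 -0.0057] 0.00023873164914478407
bowl top 0.66 [307.5 325.5] [0.4411 0.0571 0.04  ]
bowl side 0.84 [271.  369.7] [ 0.5024 -0.2767  0.04  ]
  tri [ 0.456   0.0689 -0.372 ] 0.0003552771660644039
slicer top 0.81 [220.8 295.9] [0.512  0.2611 0.    ]
slicer side 0.67 [282.8 222.4] [0.5065 0.2801 0.    ]
  tri [0.5093 0.2578 0.0156] 0.0025038970478381147
[ 0.2536 -0.5712  0.4048] [[ 0.914   0.4058  0.    ]
 [ 0.4058 -0.914  -0.    ]
 [ 0.      0.     -1.    ]] 0.7
```

View pics/t0.png

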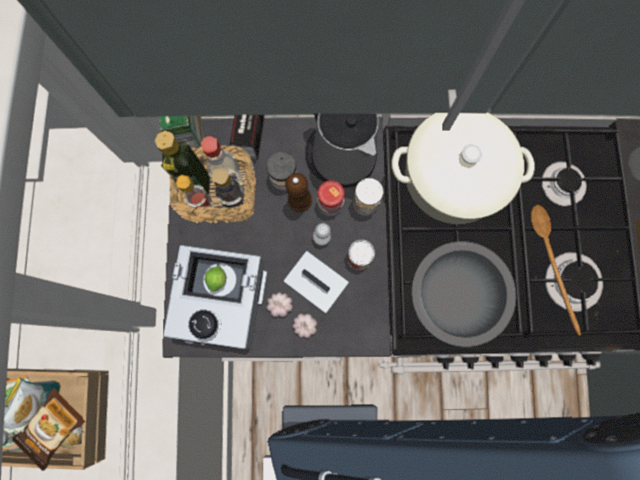

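View pics/s0.png

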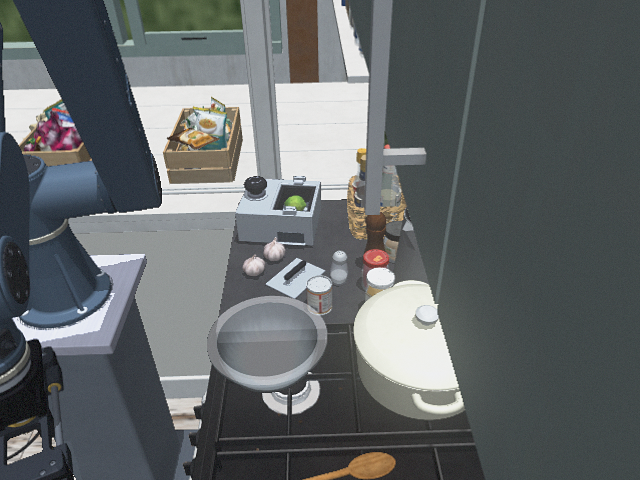

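The top view shows the stop at (203,323), lime (216,278), cover (316,281), and bowl (464,292). The side view shows the bowl at (268,343) and the stop at (256,185). The bowl place_of result from the top view was wrong. Next I'll refine the measurements.

Run:
```python
from h import *
np.set_printoptions(precision=4,suppress=True)
shot('top','t1.png',(150,235,350,360,4))
optics.get_image('side')
for n in('stop_top','cover','lime','slicer','bowl'):
  for c in('top','side'):
    for d in spotter.silhouettes(c,n)[:2]:
        m=d['pixels'].astype(np.uint8)
        cn=max(cv2.findContours(m,0,1)[0],key=cv2.contourArea)
        print(n,c,round(d['score'],2),m.sum(),'c',np.round(d['centre'],1),cv2.boundingRect(cn),cv2.minAreaRect(cn))
        if n in('cover','slicer') and c=='top':
            a=cv2.approxPolyDP(cn,4,True)[:,0]; print(a.tolist()); print(np.array([at(c,q,.006 if n=='cover' else .1)[:2] for q in a]).tolist())
print(spotter.place_of('top','bowl'))
```

```text
stop_top top 0.58 675 c [202.6 323.4] (188, 310, 30, 29) ((202.5, 324.0), (28.0, 29.0), 90.0)
stop_top top 0.38 78 c [183.  271.4] (178, 267, 10, 10) ((182.5, 271.5), (9.0, 9.0), 90.0)
stop_top side 0.65 299 c [252.3 186. ] (245, 176, 22, 18) ((255.25, 183.75001525878906), (18.384775161743164, 19.091880798339844), 45.0)
stop_top side 0.5 559 c [374. 259.] (361, 249, 29, 41) ((369.9713439941406, 265.7319030761719), (25.41608238220215, 40.9024658203125), 46.332218170166016)
cover top 0.94 2070 c [313.8 282.4] (284, 251, 64, 62) ((315.3000183105469, 281.6000061035156), (54.0, 39.0), 36.869895935058594)
[[306, 251], [284, 282], [326, 312], [347, 282]]
[[0.6162273637808954, 0.061166131590722886], [0.5431673599861859, 0.11260218397825025], [0.47294505782480234, 0.01534070688307985], [0.5421025227928224, -0.03418300806770509]]
cover top 0.23 457 c [277.3 305.1] (267, 294, 26, 23) ((279.5, 305.0), (22.0, 25.0), 90.0)
[[273, 295], [267, 301], [272, 315], [291, 310], [290, 298]]
[[0.512978645027907, 0.13800325345153172], [0.49912990402427154, 0.1518093225954604], [0.4667960201787712, 0.1398987
[... 1168 characters left out ...]
160317204425, 0.1290271193774462], [0.4741847160193286, 0.13940217848223802], [0.4593026737630583, 0.12647884211573465], [0.4592000168507253, 0.10521719066653047], [0.4930706985319738, 0.09044330614951274]]
slicer side 0.66 4809 c [278.7 210.2] (235, 176, 85, 69) ((277.1206970214844, 208.74754333496094), (83.87971496582031, 68.06311798095703), 3.066485643386841)
bowl top 0.58 8485 c [462.6 292.4] (412, 242, 104, 105) ((463.0000305175781, 294.5), (103.94469451904297, 102.53047180175781), 45.0)
bowl side 0.56 8905 c [266.4 341.5] (207, 296, 120, 98) ((266.84637451171875, 340.92059326171875), (99.66981506347656, 114.74516296386719), 50.52754211425781)
[{'centre': [455.7, 293.1], 'score': 0.98}]
```

View pics/t1.png

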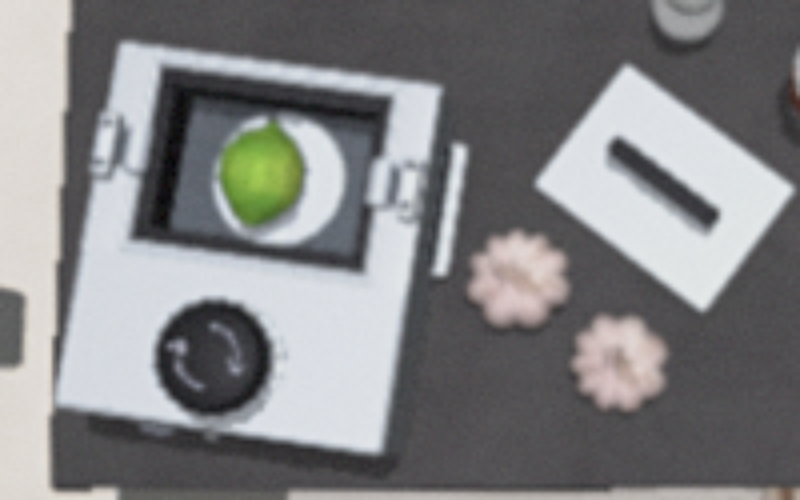

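The crop shows deck corners at (121,42), (442,87), (383,455) and (57,407). The cover corners and bar are clear, and the lime is at crop (261,176) and the stop at (213,357). I'll compute the poses from these.

```bash
cat > poses.py <<'E'
from h import *
np.set_printoptions(precision=4,suppress=True)
f=lambda c,z:at('top',((c[0]+.5)/4-.5+150,(c[1]+.5)/4-.5+235),z)[:2]
def fit(local,world):
    L=np.array(local);W=np.array(world);a=L-L.mean(0);b=W-W.mean(0)
    th=np.arctan2((a[:,0]*b[:,1]-a[:,1]*b[:,0]).sum(),(a*b).sum())
    M=np.array([[np.cos(th),-np.sin(th)],[np.sin(th),np.cos(th)]])
    t=W.mean(0)-M@L.mean(0); return th,M,t,np.linalg.norm(W-(L@M.T+t),axis=1)
D=[f(c,.1) for c in((121,42),(442,87),(383,455),(57,407))]
th,M,t,r=fit([(.1,.09),(.1,-.09),(-.1,-.09),(-.1,.09)],D)
E
python3 - <<'E'
from poses import *
print('slicer',th,t,r); print('well',M@[.042,0]+t,'stop',M@[-.062,0]+t)
print('head',f((213,357),.135),'lime',f((261,176),.076))
C=[f(c,.006) for c in((628,64),(535,184),(704,312),(795,190))]
# bar runs from (612,145) to (713,218): local y
th2,M2,t2,r2=fit([(.045,.062),(-.045,.062),(-.045,-.062),(.045,-.062)],C)
print('cover',th2,t2,r2); a,b=f((612,145),.033),f((713,218),.033);print('bar',a,b,(a+b)/2,np.linalg.norm(a-b),np.arctan2(*(b-a)[::-1]))
for c,b in(('top',(463.5,294)),('side',(267,341))): print('bowl',c,at(c,b,.13))
for n in('tomato_tin','salt_shaker','pepper_mill','garlic_a'):
  for c in('top','side'): print(n,c,[(round(d['score'],2),at(c,d['centre'],0)[:2]) for d in spotter.place_of(c,n)[:2]])
E
```

```text
slicer -0.14074762665301196 [0.5026 0.2602] [0.0001 0.0013 0.0014 0.0019]
well [0.5442 0.2543] stop [0.4412 0.2689]
head [0.4416 0.2701] lime [0.543  0.2603]
cover -0.6555499662233356 [0.5442 0.0382] [0.0006 0.0007 0.0008 0.0011]
bar [0.5652 0.0681] [0.5229 0.0108] [0.5441 0.0395] 0.07119291309888268 -2.2060261563051062
bowl top [ 0.4996 -0.2714  0.13  ]
bowl side [ 0.5022 -0.286   0.13  ]
tomato_tin top [(0.9, array([ 0.5973, -0.0722]))]
tomato_tin side [(0.69, array([ 0.5971, -0.07  ])), (0.67, array([0.5432, 0.4057]))]
salt_shaker top [(0.68, array([0.6467, 0.0182])), (0.17, array([0.7971, 0.1163]))]
salt_shaker side [(0.95, array([0.6482, 0.0299]))]
pepper_mill top [(0.68, array([0.7398, 0.0791]))]
pepper_mill side []
garlic_a top [(0.91, array([0.4939, 0.1202])), (0.75, array([0.444 , 0.0612]))]
garlic_a side [(0.68, array([0.4922, 0.1322])), (0.67, array([0.4384, 0.058 ]))]
```

```bash
python3 -m creep '[[27.5,-21.6,0,0,0],[27.5,-21.6,0,0,0],[27.5,-21.6,0,0,0],[27.5,-21.6,0,0,0],[27.5,-21.6,0,0,0],[27.5,-21.6,0,0,0],[27.5,-21.6,0,0,0],[27.5,-21.6,0,0,0]]' 10
python3 -m creep '[[27.5,-21.6,0,0,0],[27.5,-21.6,0,0,0],[27.5,-21.6,0,0,0],[27.5,-21.6,0,0,0],[13,-31,0,0,0],[13,-31,0,0,0],[13,-31,0,0,0],[13,-31,0,0,0]]'
python3 -m creep '[[13,-31,0,0,0],[13,-31,0,0,0],[13,-31,0,0,0],[13,-31,0,0,0],[13,-31,0,0,0],[13,-31,0,0,0],[13,-31,0,0,0],[13,-31,0,0,0]]'
python3 - <<'E'
from h import *
print(delta([.4415,.2695,.241]),tool()[1].as_rotvec(), robot.sense()['ft_force'])
E
```

```text
t: 2.42
tool_pos: [0.3851, -0.3225, 0.405]
ee_rot: [3.073, 0.651, 0.001]
ft_force: [-0.2, -0.7, -0.7]
finger_gap: 0.0417
gripper_force: 0.0
t: 3.08
tool_pos: [0.4471, -0.0644, 0.4049]
ee_rot: [3.073, 0.651, 0.001]
ft_force: [0.6, -0.1, 0.4]
finger_gap: 0.0007
gripper_force: 0.0
t: 3.75
tool_pos: [0.4414, 0.2046, 0.4051]
ee_rot: [3.073, 0.652, 0.001]
ft_force: [0.4, -0.5, 0.7]
finger_gap: 0.0003
gripper_force: 0.0
[ 2.63001267e+01 -5.93011370e+01  5.64816160e-02] [3.07316834e+00 6.51717160e-01 1.20588614e-03] [ 0.43215174 -0.51754799  0.71555573]
```

```bash
python3 -m creep '[[13,-30,0,0,0],[13,-29,0,0,0],[0,0,20,0,0],[0,0,20,0,0],[0,0,20,0,0],[0,0,0,0,0],[0,0,0,0,0],[0,0,0,0,0]]'
python3 - <<'E'
from h import *
print(delta([.4415,.2695,.155]))
shot('side','s2.png',(200,120,400,270,4))
E
```

```text
t: 4.42
tool_pos: [0.442, 0.2674, 0.3456]
ee_rot: [-3.073, -0.651, -0.002]
ft_force: [0.1, 0.4, 0.5]
finger_gap: 0.0003
gripper_force: 0.0
[ 0.0667719  -2.13883689 26.55441809]
```

View pics/s2.png

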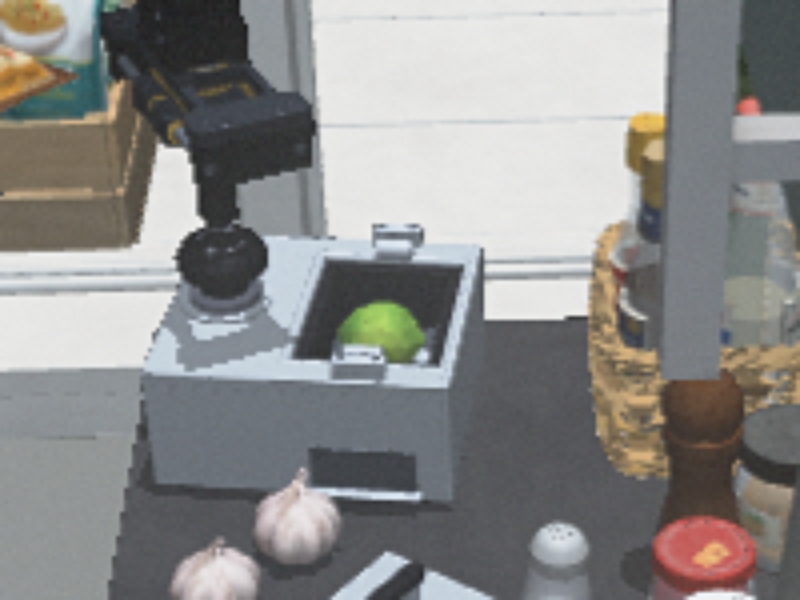

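The crop shows the closed fingers (at 218,220) right above the stop head (222,262). The lime sits in the well at (382,335). I'll press the stop.

```bash
python3 -m creep '[[0,-2,8,0,0],[0,0,8,0,0],[0,0,4,0,0],[0,0,3,0,0],[0,0,3,0,0],[0,0,2,0,0],[0,0,0,0,0],[0,0,0,0,0]]'
```

```text
t: 5.13
tool_pos: [0.4414, 0.2692, 0.3177]
ee_rot: [-3.073, -0.651, -0.004]
ft_force: [1.0, -1.3, 6.6]
finger_gap: 0.0005
gripper_force: 3.8
```

```bash
python3 -m creep '[[0,0,1,0,0],[0,0,0,0,0],[0,0,-5,0,62],[0,0,-15,0,62],[0,0,-20,0,62],[0,0,-20,0.1,62],[0,0,-10,0.1,62],[0,0,0,0.1,62]]'
python3 - <<'E'
from h import *
im=optics.get_image('side')
print([(d['score'],d['centre']) for d in spotter.place_of('side','stop_top')[:2]],proj('side',[.4415,.2695,.146]),proj('side',[.4415,.2695,.138]))
print(delta([.543,.260,.200]),tool()[1].as_matrix())
E
```

```text
t: 5.8
tool_pos: [0.4413, 0.2694, 0.388]
ee_rot: [-3.135, -0.177, -0.008]
ft_force: [1.0, -0.2, -0.3]
finger_gap: 0.0325
gripper_force: 0.0
[(0.57, [253.4, 184.4]), (0.55, [394.5, 257.9])] [254.48064378 179.53577553] [254.76395831 182.19114466]
[100.37846173  21.14798702  22.17030311] [[ 9.93055846e-01  1.17640496e-01  8.94854310e-04]
 [ 1.17640260e-01 -9.93056228e-01  3.12540037e-04]
 [ 9.25408011e-04 -2.05098817e-04 -9.99999551e-01]]
```

```bash
python3 -m creep '[[25,5.3,0,0,66],[25,5.3,0,0,66],[25,5.3,0,0,66],[25.4,5.2,0,0.124,66],[0,0,25,0.124,66],[0,0,30,0.01,66],[0,0,20,0,66],[0,0,0,0,66]]'
python3 - <<'E'
from h import *
im=optics.get_image('side');im2=optics.get_image('top')
for c in('side','top'):
    for d in spotter.silhouettes(c,'lime')[:2]: 
        m=d['pixels'].astype(np.uint8); print(c,d['score'],cv2.boundingRect(m),proj(c,[.543,.260,.076]))
print(delta([.543,.260,.076]),tool()[1].as_matrix()[:2,0])
shot('side','s3.png',(200,120,400,270,4))
E
```

```text
t: 6.57
tool_pos: [0.541, 0.2592, 0.3053]
ee_rot: [3.13, -0.217, -0.018]
ft_force: [-1.6, 0.5, -0.2]
finger_gap: 0.0663
gripper_force: 0.0
side 0.6 (284, 196, 22, 15) [294.46515136 202.94468851]
side 0.35 (235, 177, 86, 68) [294.46515136 202.94468851]
top 0.56 (211, 266, 10, 16) [214.9964847  278.62425514]
[-0.83753188  0.4985827  71.81352872] [ 0.9903357  -0.13867693]
```

View pics/s3.png

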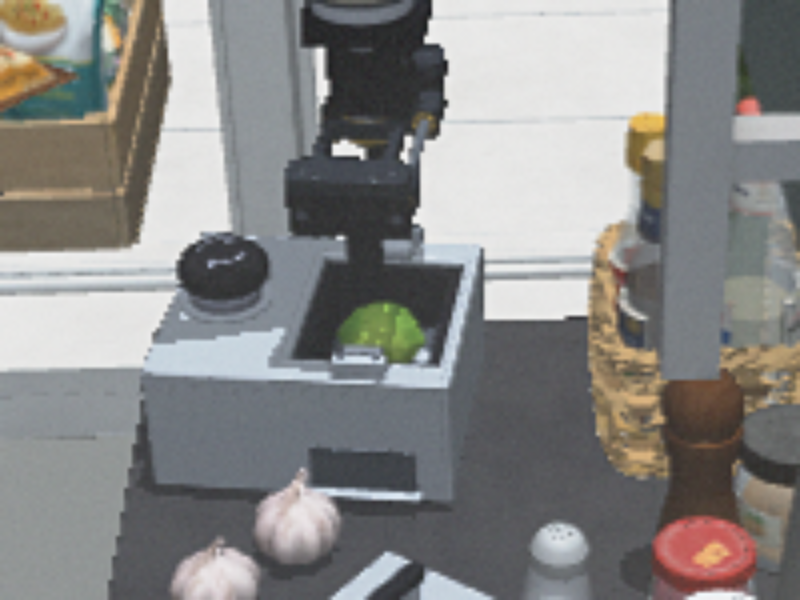

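The stop is down (head now at crop row 255). The fingers straddle the lime at (382,335), so I'll descend and grip.

```bash
python3 -m creep '[[0,0,15,0,66],[0,0,15,0,66],[0,0,15,0,66],[0,0,15,0,66],[0,0,11,0,66],[0,0,0,0,66],[0,0,0,0,66],[0,0,0,0,66]]' 12
python3 -m creep '[[0,0,0,0,30],[0,0,0,0,30],[0,0,0,0,30],[0,0,0,0,30],[0,0,0,0,30],[0,0,0,0,30],[0,0,0,0,30],[0,0,0,0,30]]' 12
```

```text
t: 7.48
tool_pos: [0.5434, 0.2603, 0.2409]
ee_rot: [-3.133, 0.22, -0.003]
ft_force: [-0.6, 0.4, -0.4]
finger_gap: 0.066
gripper_force: 0.0
t: 8.15
tool_pos: [0.543, 0.26, 0.2402]
ee_rot: [-3.134, 0.22, -0.001]
ft_force: [-0.5, -1.1, 4.4]
finger_gap: 0.0458
gripper_force: 12.0
```

```bash
python3 -m creep '[[0,0,-15,0,30],[0,0,-20,0,30],[0,0,-25,0,30],[0,0,-25,0,30],[0,0,-25,0,30],[0,0,-25,0,30],[0,0,-15,0,30],[0,0,0,0,30]]'
python3 -m creep '[[2,33,0,0,30],[2,33,0,0,30],[2,33,0,0,30],[2,33,0,0,30],[2,33,0,0,30],[2,33,0,0,30],[2,33,0,0,30],[2,33,0,0,30]]'
python3 -m creep '[[2,33,0,0,30],[2,33,0,0,30],[2,33,0,0,30],[2,33,0,0,30],[2,33,0,0,30],[2,33,0,0,30],[2,33,0,0,30],[0,0,0,0,30]]'
python3 - <<'E'
from h import *
print(delta([.501,-.277,.075]))
optics.get_image('top');optics.get_image('side')
for c in('top','side'): print([(d['score'],at(c,d['centre'],.04)) for d in spotter.place_of(c,'bowl')[:1]])
E
```

```text
t: 8.82
tool_pos: [0.5438, 0.2605, 0.3932]
ee_rot: [-3.131, 0.22, -0.011]
ft_force: [0.9, -0.3, -0.5]
finger_gap: 0.0459
gripper_force: 12.0
t: 9.48
tool_pos: [0.521, -0.005, 0.3881]
ee_rot: [-3.133, 0.22, 0.005]
ft_force: [0.8, -0.2, -0.5]
finger_gap: 0.046
gripper_force: 12.0
t: 10.15
tool_pos: [0.5032, -0.2398, 0.3883]
ee_rot: [3.13, -0.228, 0.001]
ft_force: [0.5, -0.5, -0.1]
finger_gap: 0.0456
gripper_force: 12.0
[  2.91075842  36.12893378 149.41245845]
[(0.54, array([0.54172557, 0.03554975, 0.04      ]))]
[(0.61, array([ 0.50101998, -0.26883086,  0.04      ]))]
```

```bash
python3 -m creep '[[2,18,0,0,30],[1,17,20,0,30],[0,0,25,0,30],[0,0,25,0,30],[0,0,25,0,30],[0,0,20,0,30],[0,0,15,0,30],[0,0,0,0,30]]'
python3 -m creep '[[0,0,0,0,30],[0,0,0,0,60],[0,0,0,0,60],[0,0,0,0,60],[0,0,0,0,60],[0,0,0,0,60],[0,0,-5,0,60],[0,0,-20,0,60]]'
python3 -m creep '[[0,0,-25,0,60],[0,0,-25,0,60],[0,0,-25,0,60],[0,0,-20,0,60],[0,0,-5,0,60],[0,0,0,-0.12,40],[0,0,0,-0.12,40],[0,0,0,-0.12,40]]'
python3 - <<'E'
from h import *
shot('side','s4.png',(190,170,390,320+100,3))
for c in('side',): print([(d['score'],d['centre'],at(c,d['centre'],.07)) for d in spotter.find_in(c,'lime')[:2]])
print(delta([.544,.039,.2]),tool()[1].as_matrix()[:2,0])
E
```

```text
t: 11.02
tool_pos: [0.5006, -0.2668, 0.2564]
ee_rot: [-3.129, 0.216, 0.01]
ft_force: [-0.3, 0.1, -1.5]
finger_gap: 0.0459
gripper_force: 12.0
t: 11.68
tool_pos: [0.5005, -0.2688, 0.283]
ee_rot: [-3.13, 0.22, 0.008]
ft_force: [-0.8, -0.8, -0.2]
finger_gap: 0.0597
gripper_force: 0.0
t: 12.35
tool_pos: [0.5012, -0.2692, 0.3844]
ee_rot: [-3.121, -0.354, 0.001]
ft_force: [0.8, 0.5, -0.1]
finger_gap: 0.0473
gripper_force: 0.0
[(0.98, [272.3, 357.5], array([ 0.50683588, -0.27264184,  0.07      ]))]
[ 109.06953206 -291.24025053   20.34106996] [0.97601645 0.21769496]
```

View pics/s4.png

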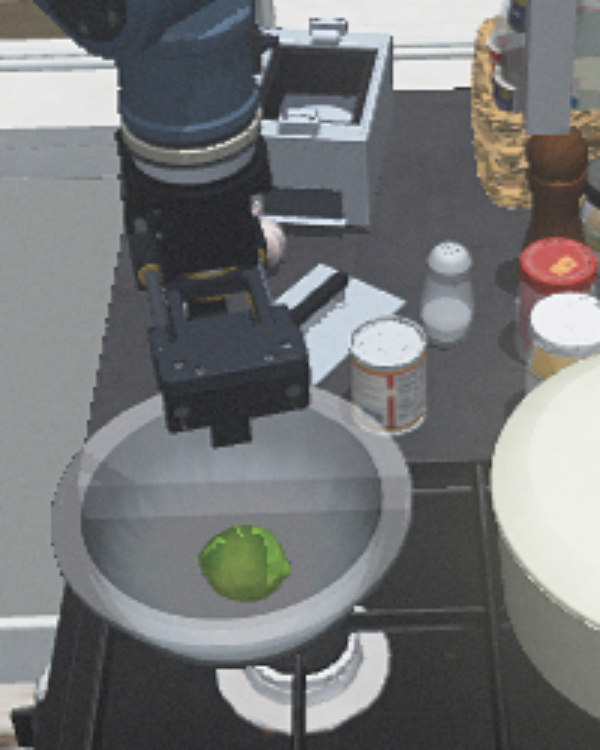

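Lime lies in the bowl at crop (245,563). The shaker stands near the cover, so I'll grip the bar high and 12 mm off centre, away from the shaker.

```bash
python3 -m creep '[[12.1,-32.4,0,0,40],[12.1,-32.4,0,0,40],[12.1,-32.4,0,0,40],[12.1,-32.4,0,0,40],[12.1,-32.4,0,0,40],[12.1,-32.4,0,0,40],[12.1,-32.4,0,0,40],[12.1,-32.4,0,0,40]]'
python3 -m creep '[[12.1,-32.4,0,0,40],[0,0,0,-0.12,40],[0,0,0,-0.12,40],[0,0,0,-0.12,40],[0,0,0,-0.12,40],[0,0,20,-0.12,40],[0,0,20,-0.1,40],[0,0,0,0,40]]'
python3 - <<'E'
from h import *
P=np.array([.544-.012*.606,.039-.012*.795,.038])
print(delta(P),tool()[1].as_matrix()[:2,0],robot.sense()['qpos'])
optics.get_image('side')
for d in spotter.place_of('side','salt_shaker')[:1]: print(at('side',d['centre'],0))
E
```

```text
t: 13.12
tool_pos: [0.5393, 0.0063, 0.3842]
ee_rot: [-3.123, -0.338, 0.001]
ft_force: [0.3, -0.8, -0.3]
finger_gap: 0.0401
gripper_force: 0.0
t: 13.78
tool_pos: [0.5427, 0.0391, 0.3413]
ee_rot: [-2.812, -1.39, 0.011]
ft_force: [-0.8, 0.8, -0.8]
finger_gap: 0.0399
gripper_force: 0.0
[ -9.99997715   3.2894772  139.28865523] [0.60706237 0.7946434 ] [-1.33515404e-01  5.06785691e-01  1.69727343e+00 -1.11061938e-04
  9.45723323e-01  5.18929738e-01]
[0.64802703 0.03182163 0.        ]
```

```bash
python3 -m creep '[[-10,0,0,0,40],[0,0,20,0,40],[0,0,25,0,40],[0,0,25,0,40],[0,0,15,0,40],[0,0,0,0,40],[0,0,0,0,40],[0,0,0,0,40]]' 40
python3 - <<'E'
from h import *
print(delta([.544-.012*.606,.039-.012*.795,.038]),tool()[1].as_matrix()[:2,0])
shot('top','t5.png',(250,220,400,340,4));shot('side','s5.png',(240,200,400,320,5))
E
```

```text
t: 14.55
tool_pos: [0.5388, 0.0306, 0.2612]
ee_rot: [2.814, 1.392, 0.004]
ft_force: [0.8, -0.1, 0.5]
finger_gap: 0.04
gripper_force: 0.0
[-2.45591163 -1.4964527  59.19351263] [0.60692437 0.79475851]
```

View pics/s5.png

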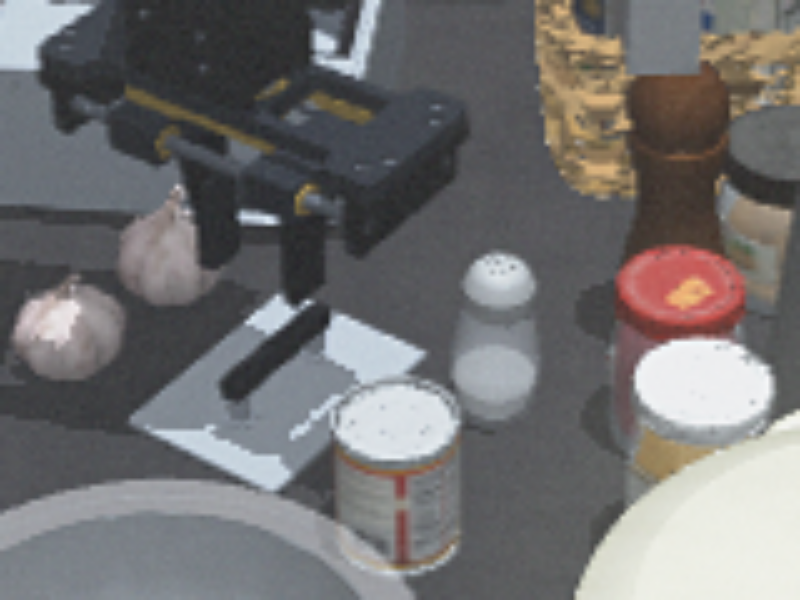

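The crop shows the fingers straddling the bar (275,355). The shaker (500,340) and the tin (395,470) are clear of the fingers. I'll descend.

```bash
python3 -m creep '[[-5,-1.5,10,0,40],[0,0,15,0,40],[0,0,12,0,40],[0,0,10,0,40],[0,0,8,0,40],[0,0,4,0,40],[0,0,0,0,40],[0,0,0,0,40]]' 40
python3 -m creep '[[0,0,0,0,5],[0,0,0,0,5],[0,0,0,0,5],[0,0,0,0,5],[0,0,0,0,5],[0,0,0,0,5],[0,0,0,0,5],[0,0,0,0,5]]' 45
python3 - <<'E'
from h import *
print(delta([.544,.039,.038]))
E
```

```text
t: 15.32
tool_pos: [0.5341, 0.0279, 0.2009]
ee_rot: [2.815, 1.394, 0.0]
ft_force: [-0.7, -0.2, 0.2]
finger_gap: 0.0402
gripper_force: 0.0
t: 15.98
tool_pos: [0.5343, 0.0278, 0.201]
ee_rot: [2.815, 1.394, 0.002]
ft_force: [1.4, -1.0, 1.3]
finger_gap: 0.0117
gripper_force: 45.0
[14.70031058  0.67400161 -1.00176112]
```

```bash
python3 -m creep '[[0,0,-5,0,5],[0,0,-20,0,5],[0,0,-25,0,5],[0,0,-25,0,5],[0,0,-25,0,5],[0,0,-25,0,5],[0,0,-20,0,5],[0,0,-5,0,5]]'
python3 -m creep '[[21.7,-15.3,0,0,5],[21.7,-15.3,0,0,5],[21.7,-15.3,0,0,5],[21.7,-15.3,0,0,5],[21.7,-15.3,0,0,5],[21.7,-15.3,0,0,5],[21.7,-15.3,0,0,5],[21.7,-15.3,0,0,5]]'
python3 -m creep '[[0,0,0,-0.12,5],[0,0,0,-0.12,5],[0,0,0,-0.12,5],[0,0,0,-0.12,5],[0,0,0,-0.03,5],[0,0,0,0,5],[0,0,0,0,5],[0,0,0,0,5]]'
python3 - <<'E'
from h import *
print(delta([.5424,.2399,.187]),tool()[1].as_matrix()[:2,0],robot.sense()['finger_gap'])
shot('top','t6.png',(150,210,330,345,4))
E
```

```text
t: 16.65
tool_pos: [0.5341, 0.0281, 0.3535]
ee_rot: [2.813, 1.394, 0.005]
ft_force: [0.5, -0.8, -3.1]
finger_gap: 0.0115
gripper_force: 45.0
t: 17.32
tool_pos: [0.5407, 0.2414, 0.3488]
ee_rot: [-2.814, -1.394, 0.007]
ft_force: [1.4, -0.5, -3.4]
finger_gap: 0.0114
gripper_force: 45.0
t: 17.98
tool_pos: [0.5414, 0.2401, 0.3498]
ee_rot: [-2.373, -2.058, 0.003]
ft_force: [0.7, -0.7, -3.3]
finger_gap: 0.0113
gripper_force: 45.0
[ 0.08611872  1.39603264 -1.22546994] [0.1413964  0.98995275] 0.011332626665869627
```

View pics/t6.png

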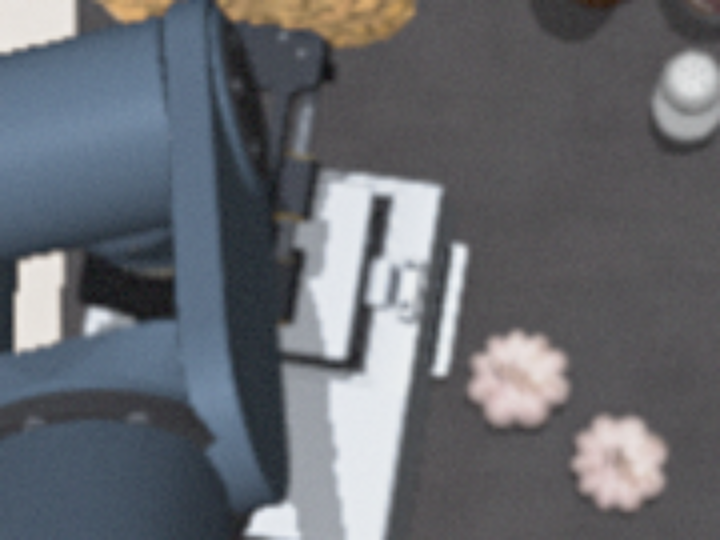

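The arm covers most of the plate, but its right edge is visible at crop (372,178)–(350,358). I'll check it against the prediction.

Run:
```python
from poses import *
p,R=tool(); g=p+R.apply([0,0,.164]); tx=R.as_matrix()[:,0]; ty=R.as_matrix()[:,1]
print('a',np.arctan2(tx[1],tx[0]))
for s in(1,-1):
    for z in (-.037+.006,):
        X=g+.0147*tx-.062*tx+s*.045*ty*-1+[0,0,z]; print(X,(proj('top',X)-[150,210]+.5)*4-.5)
im=cv2.imread('pics/t6.png')
shot('side','s6.png',(220,110,360,220,5))
```

```text
a 1.4291102911847722
[0.49   0.1996 0.1552] [344.4103 359.2691]
[0.5791 0.1869 0.155 ] [372.9431 186.2977]
```

View pics/s6.png

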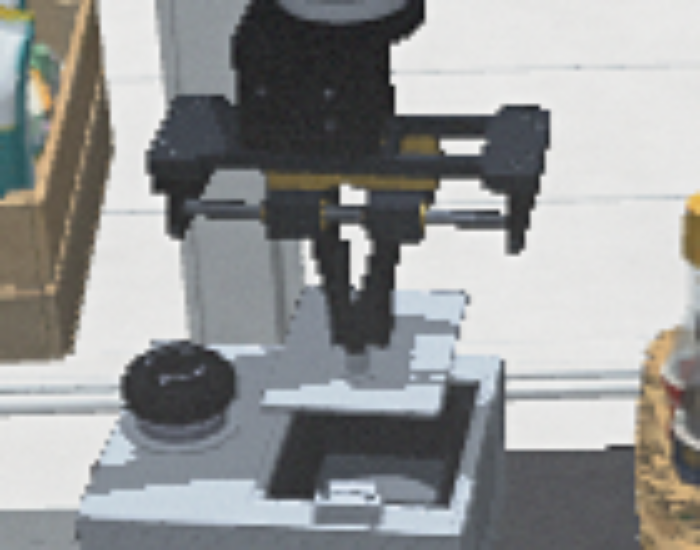

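The side crop shows the held plate level above the well. Its near corners are at about (263,402) and (442,414), and its far rear corner is at (468,293).

Run:
```python
from poses import *
p,R=tool(); g=p+R.apply([0,0,.164]); tx=R.as_matrix()[:,0]; ty=R.as_matrix()[:,1]
c=g+.0147*tx+[0,0,-.031]; print('centre',c)
for s,e,n in((-1,-1,'near front'),(1,-1,'near rear'),(1,1,'far rear')):
    X=c+e*.062*tx+s*.045*ty; print(n,(proj('side',X)-[220,110]+.5)*5-.5)
px=[((u+.5)/5-.5+220,(v+.5)/5-.5+110) for u,v in((263,398),(442,410),(468,292))]
W=[at('side',q,c[2])[:2] for q in px];print(W)
print('centre from 1,3 diag',(W[0]+W[2])/2,'yaw',np.arctan2(*(W[1]-W[0])[::-1]),np.linalg.norm(W[1]-W[0]),np.linalg.norm(W[2]-W[1]))
# well opening corners near deck in side crop
for s,e in((-1,-1),(1,-1),(1,1)):
    X=np.r_[M@[.042+s*.048,e*.064]+t,.1]; print('well corner',(proj('side',X)-[220,110]+.5)*5-.5)
```

```text
centre [0.5435 0.2546 0.1552]
near front [260.036  400.8797]
near rear [437.951  409.0392]
far rear [468.9044 288.4777]
[array([0.4915, 0.2024]), array([0.5813, 0.1858]), array([0.5962, 0.3057])]
centre from 1,3 diag [0.5439 0.2541] yaw -0.18282704847907874 0.09127605759333152 0.1207883864301895
well corner [262.8767 495.7717]
well corner [448.3122 504.6633]
well corner [478.5987 376.4448]
```

```bash
python3 -m creep '[[0,1,10,0,5],[0,0,12,0,5],[0,0,9,0,5],[0,0,5,0,5],[0,0,2,0,5],[0,0,0,0,5],[0,0,0,0,5],[0,0,0,0,5]]' 55
python3 -m creep '[[0,0,2,0,5],[0,0,2,0,5],[0,0,2,0,5],[0,0,2,0,5],[0,0,2,0,5],[0,0,2,0,5],[0,0,0,0,5],[0,0,0,0,5]]'
python3 - <<'E'
from h import *
print(delta([.5424,.2399,.131]),tool()[1].as_rotvec(),robot.sense()['torque'])
E
```

```text
t: 18.75
tool_pos: [0.543, 0.2401, 0.3132]
ee_rot: [2.372, 2.059, 0.002]
ft_force: [0.1, -0.1, -3.9]
finger_gap: 0.0113
gripper_force: 55.0
t: 19.42
tool_pos: [0.5429, 0.2401, 0.3002]
ee_rot: [2.372, 2.059, 0.0]
ft_force: [1.3, 0.1, -4.6]
finger_gap: 0.0113
gripper_force: 55.0
[-0.23936776 -0.54823648  5.17042133] [2.37242809e+00 2.05923673e+00 2.37133758e-04] [ 0.06934653 -0.45508933 -0.00840404]
```

```bash
python3 -m creep '[[0,0,1,0,5],[0,0,1,0,5],[0,0,1,0,5],[0,0,1,0,5],[0,0,0,0,5],[0,0,0,0,5],[0,0,0,0,5],[0,0,0,0,5]]'
python3 - <<'E'
from h import *
print(delta([.5424,.2399,.131]),robot.sense()['torque'])
shot('side','s7.png',(220,130,360,240,5))
E
```

```text
t: 20.08
tool_pos: [0.5423, 0.2401, 0.296]
ee_rot: [-2.372, -2.059, 0.002]
ft_force: [0.1, 2.4, -10.0]
finger_gap: 0.0111
gripper_force: 55.0
[-0.17406055  0.39485424  0.96496418] [ 0.43913716 -0.27096481 -0.03299482]
```

View pics/s7.png

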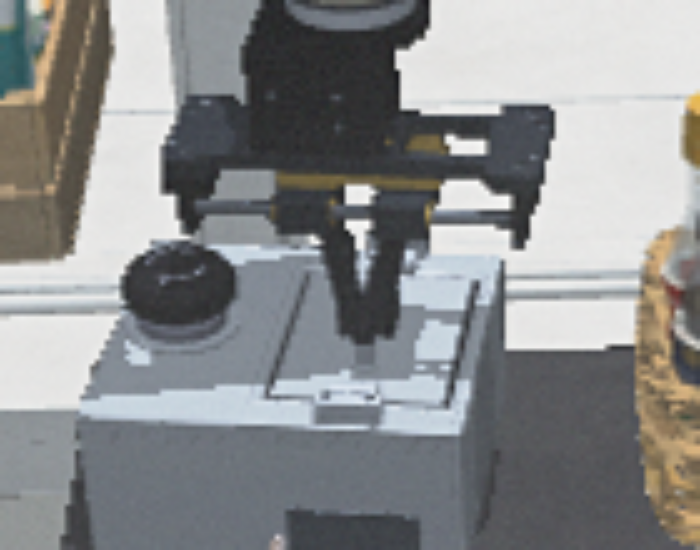

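The plate looks flush in the opening, and the downward pull shows the rollers are holding it. I'll let go and then press once on the bar's centre to confirm.

```bash
python3 -m creep '[[0,0,0,0,40],[0,0,0,0,40],[0,0,0,0,40],[0,0,0,0,40],[0,0,0,0,40],[0,0,-10,0,40],[0,0,-15,0,40],[0,0,0,0,0]]' 10
python3 -m creep '[[7,0,0,0,0],[7,0,0,0,0],[0,0,0,0,0],[0,0,0,0,0],[0,0,0,0,0],[0,0,0,0,0],[0,0,0,0,0],[0,0,0,0,0]]' 10
python3 - <<'E'
from h import *
print(delta([.5445,.2545,.127+.018]))
E
```

```text
t: 20.8
tool_pos: [0.5438, 0.2403, 0.3249]
ee_rot: [2.37, 2.058, 0.008]
ft_force: [1.2, 0.3, 0.3]
finger_gap: 0.0375
gripper_force: 0.0
t: 21.47
tool_pos: [0.5447, 0.2538, 0.3215]
ee_rot: [-2.372, -2.059, 0.001]
ft_force: [-0.2, -0.1, -0.4]
finger_gap: 0.0008
gripper_force: 0.0
[ 0.72084098 -0.20678718 12.54671617]
```

```bash
python3 -m creep '[[0,0,7,0,0],[0,0,4,0,0],[0,0,1,0,0],[0,0,1,0,0],[0,0,0,0,0],[0,0,0,0,0],[0,0,0,0,0],[0,0,0,0,0]]'
python3 -m creep '[[0,0,0.5,0,0],[0,0,0.5,0,0],[0,0,0.5,0,0],[0,0,0,0,0],[0,0,0,0,0],[0,0,0,0,0],[0,0,0,0,0],[0,0,0,0,0]]'
```

```text
t: 22.13
tool_pos: [0.5445, 0.2538, 0.3096]
ee_rot: [2.372, 2.059, -0.001]
ft_force: [-2.2, -1.2, 7.9]
finger_gap: 0.0003
gripper_force: 3.8
t: 22.8
tool_pos: [0.5445, 0.2538, 0.3096]
ee_rot: [2.372, 2.059, 0.0]
ft_force: [-4.4, -2.4, 15.6]
finger_gap: 0.0009
gripper_force: 7.6
```

```bash
python3 -m creep '[[0,0,1,0,0],[0,0,1,0,0],[0,0,0,0,0],[0,0,0,0,0],[0,0,-5,0,0],[0,0,-20,0,0],[0,0,-20,0,0],[0,-20,0,0,87]]'
python3 -m creep '[[0,-25,0,0,87],[0,-30,0,0,87],[0,-29,0,0,87],[0,0,0,0,87],[0,0,0,0,87],[0,0,0,0,87],[0,0,0,0,87],[0,0,0,0,87]]'
python3 - <<'E'
from h import *
print(delta([.4415,.2695,.126]),robot.sense()['qpos'])
shot('side','s8.png',(220,130,360,240,5))
E
```

```text
t: 23.47
tool_pos: [0.529, 0.2567, 0.3539]
ee_rot: [2.37, 2.053, 0.018]
ft_force: [0.9, 1.0, -0.2]
finger_gap: 0.0027
gripper_force: 0.0
t: 24.13
tool_pos: [0.443, 0.2684, 0.3502]
ee_rot: [2.373, 2.058, 0.002]
ft_force: [-0.2, 0.7, 0.5]
finger_gap: 0.0523
gripper_force: 0.0
[ 0.74793037 -1.85975291 60.18369307] [ 3.28833819e-01  4.61876466e-01  1.75586306e+00 -9.99199725e-05
  9.22731373e-01  4.70711542e-01]
```

View pics/s8.png

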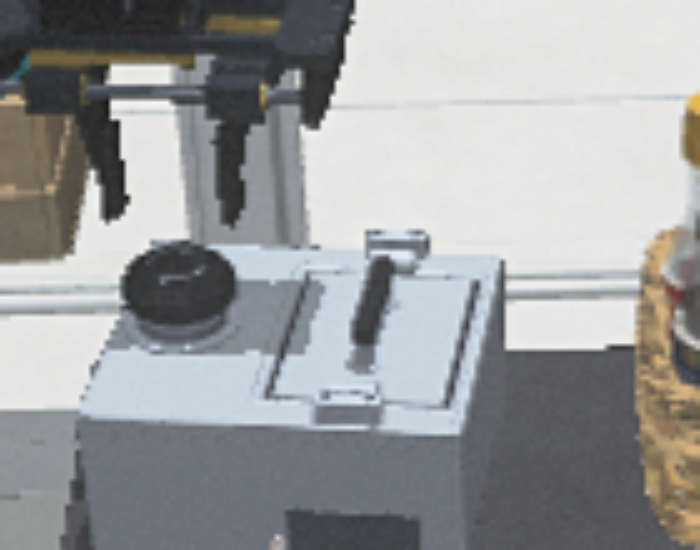

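The cover is flush and held by both catches (385,245 and 347,398), and the stop is still down. Now I'll open fully, descend around the head and grip.

```bash
python3 -m creep '[[0,-2,0,0,87],[0,0,0,0,87],[0,0,0,0,87],[0,0,0,0,87],[0,0,10,0,87],[0,0,10,0,87],[0,0,0,0,87],[0,0,0,0,87]]' 8
python3 -m creep '[[0,0,10,0,87],[0,0,10,0,87],[0,0,10,0,87],[0,0,6,0,87],[0,0,3,0,87],[0,0,0,0,87],[0,0,0,0,87],[0,0,0,0,50]]' 8
python3 -m creep '[[0,0,0,0,50],[0,0,0,0,50],[0,0,0,0,50],[0,0,0,0,50],[0,0,0,0,50],[0,0,0,0,50],[0,0,0,0,50],[0,0,0,0,50]]' 8
```

```text
t: 24.85
tool_pos: [0.4394, 0.2687, 0.329]
ee_rot: [-2.372, -2.059, 0.004]
ft_force: [0.8, -0.1, -0.7]
finger_gap: 0.087
gripper_force: 0.0
t: 25.52
tool_pos: [0.44, 0.2689, 0.2915]
ee_rot: [2.372, 2.059, 0.001]
ft_force: [0.7, -0.1, -0.4]
finger_gap: 0.0842
gripper_force: 0.0
t: 26.18
tool_pos: [0.4405, 0.2688, 0.2916]
ee_rot: [2.372, 2.059, 0.003]
ft_force: [2.5, -1.5, 2.1]
finger_gap: 0.0597
gripper_force: 8.0
```

Gripped at 59.7 mm. I'll twist clockwise, then lift while turned, and release.

```bash
python3 -m creep '[[0,0,0,0.12,50],[0,0,0,0.12,50],[0,0,0,0.12,50],[0,0,0,0.12,50],[0,0,0,0.12,50],[0,0,0,0.08,50],[0,0,0,0,50],[0,0,0,0,50]]'
python3 -m creep '[[0,0,-2,0,50],[0,0,-2,0,50],[0,0,-2,0,50],[0,0,-2,0,50],[0,0,0,0,50],[0,0,0,0,50],[0,0,0,0,87],[0,0,0,0,87]]'
python3 -m creep '[[0,0,0,0,87],[0,0,0,0,87],[0,0,0,0,87],[0,0,0,0,87],[0,0,0,0,87],[0,0,-15,0,87],[0,0,-25,0,87],[0,0,-25,0,87]]'
python3 -m creep '[[0,0,-25,0,87],[0,0,-25,0,87],[0,0,-20,0,87],[0,0,0,0,87],[0,0,0,0,87],[0,0,0,0,87],[0,0,0,0,87],[0,0,0,0,87]]'
python3 - <<'E'
from h import *
shot('side','s9.png',(200,130,350,400,2.2))
for n in('stop_top','cover','lime_centre'): print(n,[(round(d['score'],2),d['centre']) for d in spotter.place_of('side',n)[:2]])
print(proj('side',[.5445,.2545,.094]))
E
```

```text
t: 26.85
tool_pos: [0.44, 0.2691, 0.2922]
ee_rot: [-2.923, -1.15, -0.003]
ft_force: [1.0, 0.2, 6.8]
finger_gap: 0.0596
gripper_force: 8.0
t: 27.52
tool_pos: [0.4387, 0.2685, 0.2986]
ee_rot: [-2.923, -1.15, 0.006]
ft_force: [-0.9, -0.8, -0.4]
finger_gap: 0.0664
gripper_force: 0.0
t: 28.18
tool_pos: [0.4394, 0.2686, 0.3642]
ee_rot: [-2.923, -1.15, 0.005]
ft_force: [0.1, 0.6, -0.3]
finger_gap: 0.087
gripper_force: 0.0
t: 28.85
tool_pos: [0.4394, 0.2687, 0.4328]
ee_rot: [-2.923, -1.15, 0.005]
ft_force: [-0.1, 0.2, 0.1]
finger_gap: 0.087
gripper_force: 0.0
stop_top [(0.79, [252.3, 179.8])]
cover [(0.68, [295.1, 199.2])]
lime_centre [(0.63, [267.7, 355.9])]
[294.68347844 198.31707349]
```

View pics/s9.png

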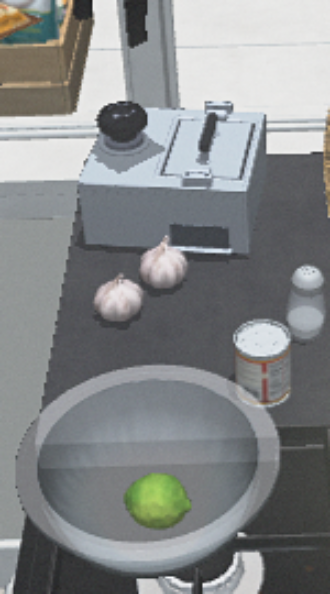

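The stop is up (row 179.8, predicted 179.5), the cover is flush, the lime is in the bowl, and the arm is clear of everything.

```bash
python3 -c "
from cell import robot
print(robot.job_done())"
```

```text
the job is handed in; nothing more can be done
None
```

I handed the job in at about 29 s of robot time: the last picture showed the lime in the bowl, the cover flush under both catches and the stop sprung up, but the hand-in returned no verdict.

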